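# Load the polishing jig and balance its guard

## Task

Put each silver-plated drum on the spindle of the polishing jig that fits its bore, the wide drum on the wide spindle and the slim drum on the slim one, pushed fully home and let go. Only then take the hinged brass guard by its steel bar, swing it up from its rest to its balance point, standing upright over the hinge, without letting it go over towards the drums, and finish still gripping the bar and holding the guard steady there while I fit the stay. Leave the bead, the anvil, the tin and the finial where they are.

Things in the scene. Friction and masses are not known exactly. Their poses are not given: they have to be found in the camera images.
- jig: Fixed brass jig. Origin on the bench (z 0) under the middle of the hinge line; x along the hinge, y level, to the side where the guard lies at first. Bed x -90..90, y -125..25 mm, top z 20 mm; knurled knob at its -x edge. Spindles at y -75, x 50 and -50 mm, either way round. Hinge blocks at x +-72, y 0, to z 62 mm. Props under the resting guard at y 95 mm, feet 12 mm high out to y 130 mm.
- guard (a joint): Angle of the brass guard flap (0.28 kg, varies by 30 percent): 0 lying level on its props towards the jig's +y (the start); 1.571 upright, the balance point, its weight straight above the hinge; up to 2.6, leaning over the drums. The hinge is free: the guard falls either way unless held.
- guard_bar (a point): Middle of the grip bar: round steel, 10 mm diameter, 90 mm long, parallel to the hinge, 155 mm from the hinge line, z 52 mm while the guard lies level. The plate (110 mm wide, 4 mm thick) ends 50 mm short of the bar; arms at the bar's ends join them (80 mm clear between), so fingers opened to 40 mm pass either side of the bar from above. The bar may turn in the grip. Axes turn with the guard.
- guard_hinge (a point): Point on the hinge line, 52 mm above the bench, straight above the jig's origin; axes as the jig's.
- wide_spindle: Wide spindle, fixed on the bed: flange 64 mm diameter and 6 mm high, post 30 mm diameter with chamfered top, top 38 mm above the origin. Origin: centre of its underside, on the bed (z = 20 mm). A drum that is fully home stands on the flange, its underside 6 mm above this origin.
- slim_spindle: Slim spindle, fixed on the bed: flange 52 mm diameter and 6 mm high, post 16 mm diameter with chamfered top, top 38 mm above the origin. Origin: centre of its underside, on the bed (z = 20 mm). A drum that is fully home stands on the flange, its underside 6 mm above this origin.
- wide_drum: Loose silver-plated drum (open tube standing upright), 50 mm outside, 36 mm bore, 44 mm high, about 0.12 kg. Origin: centre of its underside, z axis along the bore.
- slim_drum: Loose silver-plated drum (open tube standing upright), 36 mm outside, 22 mm bore, 44 mm high, about 0.12 kg. Origin: centre of its underside, z axis along the bore.
- bead: Bystander: yak bone bead, 23 mm diameter, 20 mm high, standing between the drums. Origin: centre of its underside.
- anvil: Bystander: squat iron anvil block, 60 by 85 by 52 mm. Origin: centre of its underside.
- tin: Bystander: round polish tin, 60 mm diameter, 35 mm high. Origin: centre of its underside.
- finial: Bystander: small brass finial, 32 mm diameter at the foot, 48 mm high. Origin: centre of its underside.
There are look-alikes about, which are no part of the job. What is shaped like the slim_drum but blue, orange or turquoise is not meant.

How it is judged:
By the outcome, as a careful person would: the job done as asked, in the order asked, and still so for the second after the job is handed in, while the arm keeps its last pose, push and grip.
It also fails if it takes over 72 s, if anything falls off the work surface, if the arm or the gripper's body presses on something with over 40 N, if the wrist force passes 120 N, or if a joint passes its speed limit or range.

## Robot

A 6-joint arm with a two-finger parallel gripper is mounted at the origin on the work surface. World frame = base frame: x ahead of the robot, y to its left, z up, the work surface at z = 0. Lengths are in m, angles in rad, forces in N, time in s.
With the tool pointing down it reaches from about 0.4 to 0.825 m from the base axis. Payload 7 kg.
Tool frame: the origin (TCP) lies between the finger pads, 19 mm behind the fingertips; this is the grasp point; z points along the fingers, y is the line along which they close (so a half turn about z gives the same grasp; the last joint's range is limited). The gripper opens to 88 mm and grips with 3 to 60 N. Pads are 19 mm wide; open, the fingers measure 130 mm over their backs; the gripper's body (78 mm by 193 mm) begins 47 mm behind the grasp point.
Start: joints at [-1.053, 0.359, 0.012, 0, -1.224, -0.288], TCP at [0.154, -0.657, 0.245] pointing down, gripper open.
Joint ranges: [-3.07, 3.07], [-1.43, 2.12], [-1.02, 1.25], [-3.03, 1.67], [-3.05, -0], [-3.03, 3.03]. Speed limits (rad/s): [2.39, 2.39, 3.01, 3.14, 3.14, 3.14].

## Interface

Orientations are given as a rotation vector (axis times angle).
In Python, from rig import env gives the robot as it stands.
- The arm moves only by the tool apply_moves, never from a script. Its argument "commands" is a list that holds one entry, the list of rows, each a list of 4 numbers: the shift along the tool's x, y, z in m, then the turn about the tool's z in degrees. A call has 1 to 20 rows; each row shifts and turns the commanded pose from where the row before left it, along the tool's axes as they then stand; what a row does not reach is not made up. A row lasts 1/10 s, in which the tool goes at most 50 mm and 8.59 degrees, less where a joint would pass 70% of its speed; a pose out of reach is approached as far as the arm can. A call is refused whole if a number of a shift passes 0.05 or a number of a turn 8.59, either way. A call with a gripper value outside its range is refused whole. "jaw" is the closure, from 0 (fully open) to 1 (shut), set as the call begins (left out, the last holds). The fingers move at their own pace and stop on an object; "newtons" is the grip in N (left out, the last holds). Time passes only in rows, so rows that do not move let the fingers close. It gives the time, the measured TCP pose, the force, the opening and the grip force at its end, in the units of the state.
- env.observe(): the state, without advancing time (a new reading comes with each control period).
- env.capture(name): name is "scene" or "top"; returns (picture, depth): 384x512x3 uint8, red, green, blue; 384x512 float32, m along the optical axis (not along the pixel's ray), 0 where there is no reading.
- env.camera_params(name): a dict with "vertical_fov" (degrees; the focal length in pixels is half the picture's height over the tangent of half this angle, whatever the lens; pixels are square), "cx", "cy" (the principal point, pixels), "k1" (the pictures are not rectified: a ray, as slopes to the right and down, at radius r is drawn at 1 + k1 r^2 times it, then the intrinsics apply), "T" (4x4, takes a point from camera to world coordinates). Camera axes: x right, y down, z forward; pixel columns grow to the right and rows downward; lengths in m; the calibration is good to about 2 mm. A picture is of the moment at which its call begins. camera_params takes no time and is no camera call.
- env.close_job(): hands the job in; it is judged then, once.
The state is a dict: "clock": time; "joints": joint angles; "dq": joint speeds; "joint_torque": joint torques, N m; "position": TCP position; "orientation": TCP orientation; "contact_force": force on the tool from outside, world axes, zero at the start; "ft_torque": the same for the moment, N m; "gripper_width": opening from 0.0 (shut) to 1.0 (fully open); "grasp_force": force on a finger pad.
Only numpy, scipy, OpenCV 4.12 (cv2) and the standard library are available. Lean on these libraries where they do the work, as an engineer would, in place of code of your own. Each camera call takes 0.05 s, during which the arm holds its last target. There are 200 camera calls.

## Working session

There is one attempt and no reset: what is moved stays moved. The work goes in short steps, Python scripts to look and compute and a tool call to move; the robot and the scene stay as the last step left them, time stands still between calls to the robot, and variables do not carry over. Pictures are saved under pics/ and viewed, at most 10 in all, crops included, and the job is handed in when it is done.

Besides the shell and the picture viewer there is one more tool, called in YAML: its name, and indented under it one key for each argument. apply_moves: Moves the arm, as the interface text tells. Its arguments: {"type":"object","properties":{"commands":{"type":"array","items":{"type":"array","items":{"type":"array","items":{"type":"number"}}}},"jaw":{"type":"number"},"newtons":{"type":"number"}},"required":["commands"]}

```bash
ls; mkdir -p pics; cat > h.py <<'E'
import numpy as np, cv2
from rig import env
def cam(n):
    p=env.camera_params(n); f=192/np.tan(np.radians(p['vertical_fov'])/2)
    return p,f
def ray(n,u,v):
    p,f=cam(n); d=np.array([(u-p['cx'])/f,(v-p['cy'])/f]); s=d.copy()
    for _ in range(20): s=d/(1+p['k1']*(s@s))
    T=np.array(p['T']); return T[:3,3],T[:3,:3]@np.r_[s,1]
def at_z(n,u,v,z):
    o,r=ray(n,u,v); return o+r*(z-o[2])/r[2]
def at_d(n,u,v,d):
    o,r=ray(n,u,v); return o+r*d
def proj(n,P):
    p,f=cam(n); T=np.array(p['T']); q=T[:3,:3].T@(np.array(P)-T[:3,3]); s=q[:2]/q[2]; s=s*(1+p['k1']*(s@s))
    return s*f+[p['cx'],p['cy']]
def cloud(n,D):
    p,f=cam(n); v,u=np.mgrid[:384,:512]; d=np.stack([(u-p['cx'])/f,(v-p['cy'])/f],-1); s=d.copy()
    for _ in range(20): s=d/(1+p['k1']*(s**2).sum(-1,keepdims=True))
    T=np.array(p['T']); c=np.concatenate([s,np.ones((384,512,1))],-1)*D[...,None]
    return c@T[:3,:3].T+T[:3,3]
E
python3 - <<'E'
from h import *
for n in ("scene","top"):
    a,d=env.capture(n); np.savez(f"{n}0.npz",a=a,d=d)
    cv2.imwrite(f"pics/{n}0.png",cv2.resize(a[...,::-1],(800,600),interpolation=cv2.INTER_CUBIC))
    p=env.camera_params(n); print({k:p[k] for k in p if k!='T'}); print(np.round(p['T'],3))
print(env.observe())
E
```

```text
pics
{'vertical_fov': 56.64475052243364, 'cx': 258.17336418533074, 'cy': 191.37897842864444, 'k1': 0.034912023550601926}
[[ 0.826  0.309 -0.472  0.988]
 [ 0.564 -0.454  0.689 -0.667]
 [-0.002 -0.836 -0.549  0.545]
 [ 0.     0.     0.     1.   ]]
{'vertical_fov': 53.69855189176349, 'cx': 260.33027733791755, 'cy': 191.33304148644208, 'k1': -0.1097200579113105}
[[ 0.002 -0.985  0.174  0.412]
 [-1.    -0.001  0.004 -0.063]
 [-0.004 -0.174 -0.985  0.934]
 [ 0.     0.     0.     1.   ]]
{'clock': 0.1, 'joints': array([-1.05290634e+00,  3.59317631e-01,  1.11457574e-02, -2.72541108e-04,
       -1.22410850e+00, -2.88101501e-01]), 'dq': array([-0.00021709, -0.00100881,  0.00218194,  0.0012131 , -0.001207  ,
        0.00092145]), 'joint_torque': array([-2.94946905e-03, -5.84164381e+01,  2.93752849e+01,  7.01557472e+00,
        1.01719686e-02, -4.27323141e-05]), 'position': array([ 0.15361672, -0.65686611,  0.24451926]), 'orientation': array([ 3.59972721e-01, -3.12055174e+00, -2.30199314e-03]), 'contact_force': array([-1.18244265,  0.39644895, -0.2621773 ]), 'ft_torque': array([ 0.02254156, -0.00503195,  0.05015099]), 'grasp_force': 0.0, 'gripper_width': 1.0015179525308116}
```

View pics/top0.png

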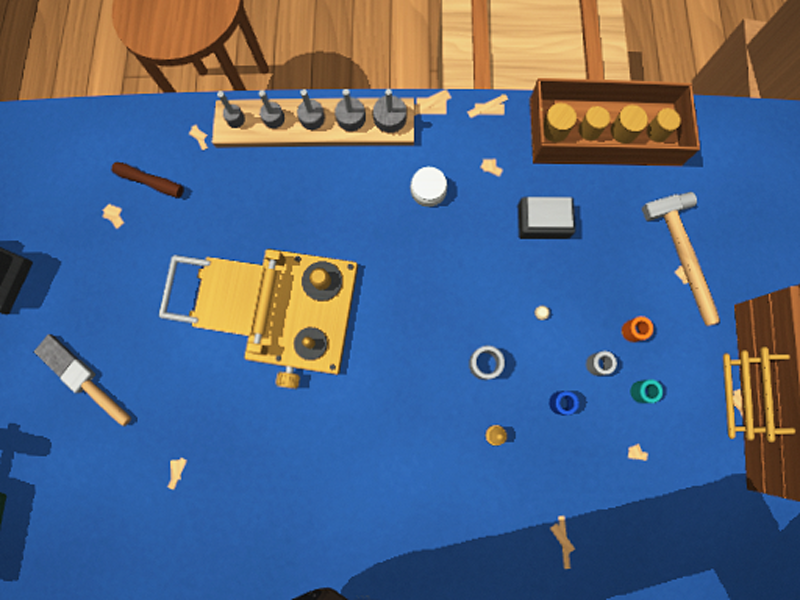

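View pics/scene0.png

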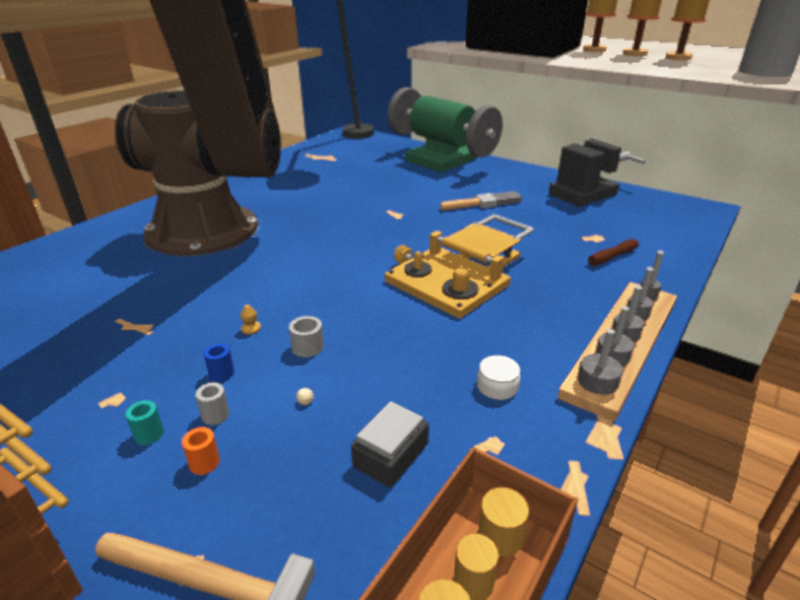

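The top view shows the wide silver drum at about (488,362). The slim silver drum is at (603,363), with three look-alikes around it: blue (567,403), orange (638,328) and turquoise (648,391). The bead is at (543,312), the finial at (497,435), the tin at (429,186) and the anvil at (549,217). The jig has its wide spindle at (322,280), its slim spindle at (312,342), its knob at (288,378) and the bar at about (167,290). The slim drum I want is the silver/grey one at (603,363), and I'll check that in a crop.

```bash
python3 - <<'E'
from h import *
z=np.load('top0.npz'); a,d=z['a'],z['d']; C=cloud('top',d)
s=.64
def circ(P):
    A=np.c_[2*P[:,:2],np.ones(len(P))]; x=np.linalg.lstsq(A,(P[:,:2]**2).sum(1),rcond=None)[0]
    return x[:2],np.sqrt(x[2]+x[0]**2+x[1]**2)
for n,u,v,zt,w in [("wide",488,362,.044,.035),("slim",603,363,.044,.026),("blue",567,403,.044,.026),("orange",638,328,.044,.026),("turq",648,391,.044,.026),("bead",543,312,.02,.02),("finial",497,435,.048,.025),("anvil",549,217,.052,.06),("tin",429,186,.035,.04)]:
    c=at_z('top',u*s,v*s,zt)
    m=(np.hypot(C[...,0]-c[0],C[...,1]-c[1])<w)&(C[...,2]>zt-.006)&(C[...,2]<zt+.008)
    P=C[m]; lo,hi=P[:,:2].min(0),P[:,:2].max(0)
    print(n,np.round(c,3),len(P),'box',np.round((lo+hi)/2,4),np.round(hi-lo,4),'z',np.round(np.median(P[:,2]),4),'fit',np.round(circ(P)[0],4) if n in('wide','slim','blue','orange','turq') else '')
for n,u,v in [("wide sp",321,272),("slim sp",310,338),]:
    c=at_z('top',u*s,v*s,.058)
    m=(np.hypot(C[...,0]-c[0],C[...,1]-c[1])<.03)&(C[...,2]>.052)&(C[...,2]<.066)
    P=C[m]; lo,hi=P[:,:2].min(0),P[:,:2].max(0); print(n,c.round(4),len(P),(lo+hi)/2,hi-lo,P[:,:2].mean(0),np.median(P[:,2]))
for n,u,v,zz in [("bar mid",165,288,.057),("bar a",176,258,.057),("bar b",161,317,.057)]:
    print(n,at_z('top',u*s,v*s,zz).round(4))
x0,y0=int(465*s),int(290*s); cr=a[y0:y0+90,x0:x0+135]; x1,y1=int(150*s),int(235*s); c2=a[y1:y1+105,x1:x1+140]
print(x0,y0,x1,y1)
cv2.imwrite('pics/c1.png',cv2.resize(cr[...,::-1],None,fx=5.9,fy=5.9,interpolation=cv2.INTER_CUBIC)[:600,:800])
cv2.imwrite('pics/c2.png',cv2.resize(c2[...,::-1],None,fx=5.7,fy=5.7,interpolation=cv2.INTER_CUBIC)[:600,:800])
E
```

```text
wide [ 0.473 -0.181  0.044] 177 box [ 0.4726 -0.1803] [0.047  0.0476] z 0.0437 fit [ 0.473  -0.1804]
slim [ 0.471 -0.356  0.044] 130 box [ 0.4731 -0.3584] [0.0358 0.0365] z 0.0435 fit [ 0.4728 -0.3582]
blue [ 0.412 -0.299  0.044] 117 box [ 0.4126 -0.297 ] [0.0349 0.0332] z 0.0438 fit [ 0.4128 -0.2973]
orange [ 0.524 -0.414  0.044] 117 box [ 0.5252 -0.4187] [0.0322 0.036 ] z 0.0438 fit [ 0.5251 -0.4186]
turq [ 0.428 -0.424  0.044] 125 box [ 0.4287 -0.428 ] [0.0332 0.0339] z 0.0434 fit [ 0.4285 -0.4281]
bead [ 0.553 -0.272  0.02 ] 60 box [ 0.5527 -0.2698] [0.0198 0.02  ] z 0.019 fit 
finial [ 0.365 -0.192  0.048] 31 box [ 0.3639 -0.1949] [0.0138 0.0139] z 0.0453 fit 
anvil [ 0.698 -0.281  0.052] 569 box [ 0.707  -0.2824] [0.0497 0.0724] z 0.0522 fit 
tin [ 0.754 -0.094  0.035] 370 box [ 0.7596 -0.0941] [0.0539 0.0527] z 0.0354 fit 
wide sp [0.608  0.0712 0.058 ] 114 [0.60183574 0.07516505] [0.02512075 0.02892408] [0.6011336  0.07516617] 0.0570332373421939
slim sp [0.5074 0.0849 0.058 ] 28 [0.50274823 0.09122207] [0.01175651 0.01410906] [0.5026782  0.09066897] 0.05677598730065042
bar mid [0.5834 0.3131 0.057 ]
bar a [0.6308 0.2991 0.057 ]
bar b [0.5383 0.3161 0.057 ]
297 185 96 150
```

View pics/c1.png

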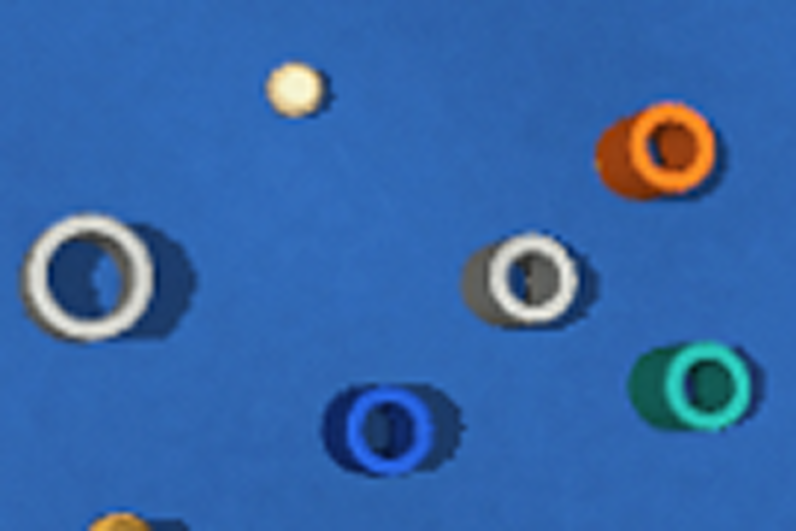

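View pics/c2.png

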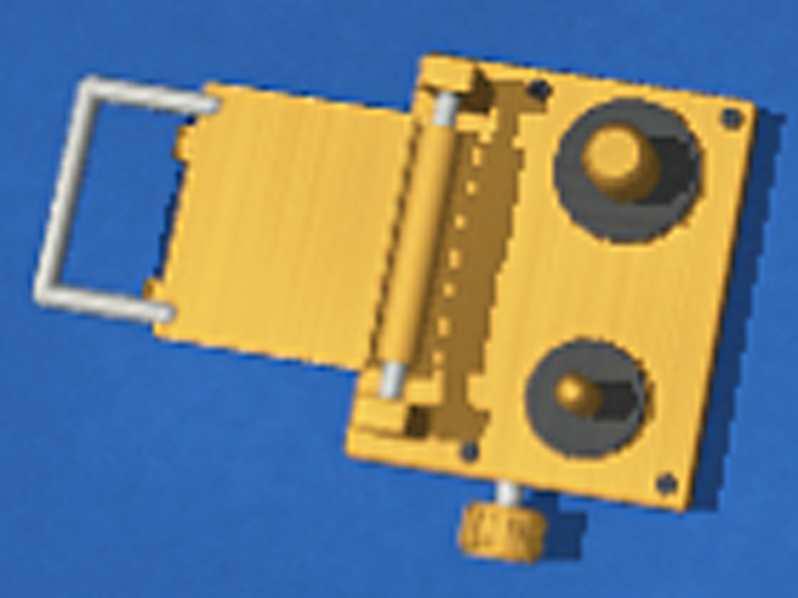

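The crops confirm the targets. In c1, the silver slim drum is at (532,278), the wide silver drum at (88,277), and the others are clearly blue, orange and turquoise. In c2, the bed corners are at (421,55), (755,103), (688,510) and (347,458). The flange centres are at (628,170) wide and (589,398) slim. The bar runs from (90,85) to (42,295).

```bash
cat >> h.py <<'E'
from scipy.spatial.transform import Rotation as R
def go(x,y,z,yaw=None):
    "print shift in tool axes (mm) from the present pose to a target, and turn about tool z to bring tool y to yaw"
    o=env.observe(); M=R.from_rotvec(o['orientation']).as_matrix(); t=np.degrees(np.arctan2(M[1,1],M[0,1]))
    print('tool shift mm',np.round(M.T@(np.array([x,y,z])-o['position'])*1000,1),'yaw now',round(t,2),
      '' if yaw is None else 'turn %.2f'%(-((yaw-t+180)%360-180)))
E
python3 - <<'E'
from h import *
px=[((421,55),.02,(90,25)),((755,103),.02,(90,-125)),((688,510),.02,(-90,-125)),((347,458),.02,(-90,25)),
 ((628,170),.026,(50,-75)),((589,398),.026,(-50,-75)),((613,148),.058,(50,-75)),((574,390),.058,(-50,-75)),((66,190),.055,(0,155))]
W=[];J=[]
for (u,v),z,j in px:
    W.append(at_z('top',96+(u+.5)/5.7-.5,150+(v+.5)/5.7-.5,z)[:2]); J.append(np.array(j)/1000)
W=np.array(W);J=np.array(J)
def fit(i):
    a,b=J[i]-J[i].mean(0),W[i]-W[i].mean(0)
    th=np.arctan2((a[:,0]*b[:,1]-a[:,1]*b[:,0]).sum(),(a*b).sum()); c,s=np.cos(th),np.sin(th); Q=np.array([[c,-s],[s,c]])
    t=W[i].mean(0)-Q@J[i].mean(0); return th,t,Q
th,t,Q=fit(np.arange(9)); print(np.degrees(th),t); print(((W-J@Q.T-t)*1000).round(1))
for n,j in [('wide',(.05,-.075)),('slim',(-.05,-.075)),('bar',(0,.155)),('up',(0,0))]: print(n,(Q@j+t).round(4))
C=cloud('top',np.load('top0.npz')['d'])
L=(C-[*t,0])[...,:2]@Q
m=(abs(L[...,0])<.035)&(abs(L[...,1]-.155)<.015)&(C[...,2]>.045)
print('bar cloud',len(L[m]),np.polyfit(L[m][:,0],L[m][:,1],1),C[m][:,2].max())
for x in(.05,-.05):
    m=(np.hypot(L[...,0]-x,L[...,1]+.075)<.02)&(C[...,2]>.0565); print('post',x,L[m].mean(0),np.ptp(L[m],axis=0),len(L[m]))
E
```

```text
-8.282681574532392 [0.56351843 0.15686507]
[[-1.6  0.2]
 [-1.8  1. ]
 [ 0.3  0.5]
 [-0.3 -1.4]
 [-0.5 -0.5]
 [ 0.1 -1. ]
 [ 2.2  1.1]
 [ 0.2 -0.1]
 [ 1.4  0. ]]
wide [0.6022 0.0754]
slim [0.5032 0.0899]
bar [0.5858 0.3102]
up [0.5635 0.1569]
bar cloud 128 [-0.01804588  0.15362989] 0.062289894803853274
post 0.05 [ 0.04981562 -0.07574771] [0.02190442 0.02495519] 65
post -0.05 [-0.0506092  -0.07403642] [0.00934845 0.00956798] 15
```

apply_moves:
  commands:
    - [[0, 0, 0, -8.5], [0, 0, 0, -8.5], [0, 0, 0, -8.5], [0, 0, 0, -8.5], [0, 0, 0, -8.5], [0, 0, 0, -8.5], [0, 0, 0, -8.5], [0, 0, 0, -8.5], [0, 0, 0, 0]]

```text
clock: 1.0
position: [0.1537, -0.657, 0.2448]
orientation: [-2.046, 2.383, 0.001]
contact_force: [-0.3, 0.4, -0.1]
gripper_width: 1.0
grasp_force: 0.0
```

```bash
python3 - <<'E'
from h import *
go(.4729,-.1804,.09,171)
E
```

```text
tool shift mm [-519.3 -243.5  155.1] yaw now 171.29 turn 0.29
```

apply_moves:
  commands:
    - [[-0.04, -0.0187, 0.01, 0.3], [-0.04, -0.0187, 0.012, 0], [-0.04, -0.0187, 0.012, 0], [-0.04, -0.0187, 0.012, 0], [-0.04, -0.0187, 0.012, 0], [-0.04, -0.0187, 0.012, 0], [-0.04, -0.0187, 0.012, 0], [-0.04, -0.0187, 0.012, 0], [-0.04, -0.0187, 0.012, 0], [-0.04, -0.0187, 0.012, 0], [-0.04, -0.0187, 0.012, 0], [-0.04, -0.0187, 0.012, 0], [-0.039, -0.019, 0.012, 0], [0, 0, 0, 0], [0, 0, 0, 0]]

```text
clock: 2.5
position: [0.4764, -0.1824, 0.0909]
orientation: [2.035, -2.392, -0.001]
contact_force: [-0.5, -0.0, 0.9]
gripper_width: 1.001
grasp_force: 0.0
```

```bash
python3 - <<'E'
from h import *
go(.4729,-.1804,.03,171)
E
```

```text
tool shift mm [-1.4  3.7 60.9] yaw now 170.79 turn -0.21
```

apply_moves:
  commands:
    - [[-0.0014, 0.0037, 0, -0.2], [0, 0, 0.02, 0], [0, 0, 0.02, 0], [0, 0, 0.015, 0], [0, 0, 0.007, 0], [0, 0, 0, 0], [0, 0, 0, 0]]

```text
clock: 3.2
position: [0.4729, -0.1819, 0.03]
orientation: [-2.04, 2.389, -0.001]
contact_force: [0.5, 0.9, -0.5]
gripper_width: 1.001
grasp_force: 0.0
```

apply_moves:
  commands:
    - [[0, 0, 0, 0], [0, 0, 0, 0], [0, 0, 0, 0], [0, 0, 0, 0], [0, 0, 0, 0], [0, 0, 0, 0], [0, 0, 0, 0], [0, 0, 0, 0]]
  jaw: 1
  newtons: 20

```text
clock: 4.0
position: [0.473, -0.1813, 0.0295]
orientation: [-2.042, 2.387, -0.0]
contact_force: [-0.0, 0.5, 1.5]
gripper_width: 0.57
grasp_force: 20.0
```

```bash
python3 - <<'E'
from h import *
print(env.observe()['grasp_force'],env.observe()['gripper_width']*88)
go(.6022,.0750,.13,171)
E
```

```text
20.000138548202813 50.15801262063164
tool shift mm [-273.3  -87.9 -100.5] yaw now 171.07 turn 0.07
```

apply_moves:
  commands:
    - [[0, 0, -0.02, 0], [0, 0, -0.03, 0], [-0.01, -0.003, -0.03, 0], [-0.025, -0.01, -0.02, 0], [-0.03, -0.01, 0, 0], [-0.03, -0.01, 0, 0], [-0.03, -0.01, 0, 0], [-0.03, -0.01, 0, 0], [-0.03, -0.01, 0, 0], [-0.03, -0.01, 0, 0], [-0.03, -0.01, 0, 0], [-0.02, -0.005, 0, 0], [-0.008, 0, 0, 0], [0, 0, 0, 0], [0, 0, 0, 0], [0, 0, 0, 0]]

```text
clock: 5.6
position: [0.6016, 0.0737, 0.1294]
orientation: [2.04, -2.388, -0.0]
contact_force: [0.5, -0.3, -1.4]
gripper_width: 0.569
grasp_force: 20.0
```

```bash
python3 - <<'E'
from h import *
go(.6022,.0745,.0555,171)
a,d=env.capture('scene'); print(proj('scene',(.6022,.075,.058)))
u,v=proj('scene',(.6022,.075,.07)).astype(int); c=a[v-60:v+60,u-80:u+80]
cv2.imwrite('pics/s1.png',cv2.resize(c[...,::-1],None,fx=5,fy=5,interpolation=cv2.INTER_CUBIC))
E
```

```text
tool shift mm [-0.9 -0.5 73.9] yaw now 171.02 turn 0.02
[295.49528847 173.30328826]
```

View pics/s1.png

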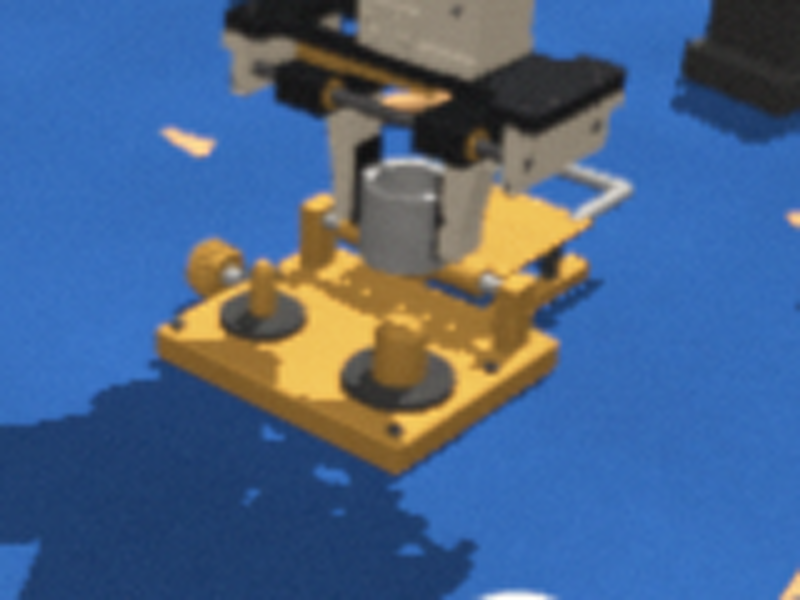

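The drum hangs upright in the grip at crop (402,220), straight above the wide post at (401,345). It is lined up, so I'll lower it.

apply_moves:
  commands:
    - [[-0.0007, -0.0004, 0.015, 0], [0, 0, 0.015, 0], [0, 0, 0.012, 0], [0, 0, 0.01, 0], [0, 0, 0.008, 0], [0, 0, 0.006, 0], [0, 0, 0, 0]]

```text
clock: 6.35
position: [0.6023, 0.0751, 0.0625]
orientation: [2.041, -2.387, -0.001]
contact_force: [0.3, -1.1, -0.5]
gripper_width: 0.57
grasp_force: 20.0
```

apply_moves:
  commands:
    - [[0, 0, 0.003, 0], [0, 0, 0.003, 0], [0, 0, 0.003, 0], [0, 0, 0.001, 0], [0, 0, 0, 0]]

```text
clock: 6.85
position: [0.6029, 0.0754, 0.0553]
orientation: [-2.042, 2.386, -0.001]
contact_force: [-6.3, 0.5, 14.1]
gripper_width: 0.57
grasp_force: 20.0
```

Contact came at the expected height (0.0555), so the drum is home. I'll release it with a partial opening.

apply_moves:
  commands:
    - [[0, 0, 0, 0], [0, 0, 0, 0], [0, 0, 0, 0], [0, 0, 0, 0], [0, 0, -0.015, 0], [0, 0, -0.03, 0], [0, 0, -0.03, 0], [0, 0, 0, 0], [0, 0, 0, 0]]
  jaw: 0.25

```text
clock: 7.75
position: [0.6029, 0.0755, 0.1289]
orientation: [-2.04, 2.387, -0.0]
contact_force: [-0.8, 0.1, -0.2]
gripper_width: 0.752
grasp_force: 0.0
```

```bash
python3 - <<'E'
from h import *
go(.4729,-.3583,.125,171)
a,d=env.capture('scene'); C=cloud('scene',d)
m=(np.hypot(C[...,0]-.6022,C[...,1]-.075)<.027)&(C[...,2]>.055)&(C[...,2]<.1); print(len(C[m]),np.percentile(C[m][:,2],[50,90,97]))
E
```

```text
tool shift mm [448.7  61.    3.4] yaw now 171.06 turn 0.06
209 [0.06548403 0.07073781 0.07165385]
```

The drum's top is at 0.070 m, so it is home. Next is the slim drum.

apply_moves:
  commands:
    - [[0.02, 0.003, 0, 0], [0.038, 0.005, 0, 0], [0.039, 0.0053, 0, 0], [0.039, 0.0053, 0, 0], [0.039, 0.0053, 0, 0], [0.039, 0.0053, 0, 0], [0.039, 0.0053, 0, 0], [0.039, 0.0053, 0, 0], [0.039, 0.0053, 0, 0], [0.039, 0.0053, 0, 0], [0.039, 0.0053, 0, 0], [0.025, 0.0035, 0.01, 0], [0.013, 0.0018, 0.01, 0], [0, 0, 0.01, 0], [0, 0, 0, 0], [0, 0, 0, 0]]

```text
clock: 9.4
position: [0.4729, -0.356, 0.0978]
orientation: [2.042, -2.386, -0.002]
contact_force: [0.7, -0.2, 0.4]
gripper_width: 0.75
grasp_force: 0.0
```

```bash
python3 - <<'E'
from h import *
go(.4729,-.3583,.03,171)
E
```

```text
tool shift mm [ 2.3 -0.4 67.8] yaw now 171.12 turn 0.12
```

apply_moves:
  commands:
    - [[0.0022, -0.0004, 0.01, 0], [0, 0, 0.02, 0], [0, 0, 0.02, 0], [0, 0, 0.013, 0], [0, 0, 0.005, 0], [0, 0, 0, 0], [0, 0, 0, 0]]

```text
clock: 10.1
position: [0.4736, -0.3592, 0.031]
orientation: [-2.042, 2.387, -0.001]
contact_force: [0.5, 0.2, -0.4]
gripper_width: 0.749
grasp_force: 0.0
```

apply_moves:
  commands:
    - [[0, 0, 0, 0], [0, 0, 0, 0], [0, 0, 0, 0], [0, 0, 0, 0], [0, 0, 0, 0], [0, 0, 0, 0], [0, 0, 0, 0], [0, 0, 0, 0]]
  jaw: 1
  newtons: 20

```text
clock: 10.9
position: [0.473, -0.3591, 0.0306]
orientation: [2.042, -2.388, 0.0]
contact_force: [-0.9, 0.4, 4.3]
gripper_width: 0.409
grasp_force: 20.0
```

```bash
python3 - <<'E'
from h import *
print(env.observe()['gripper_width']*88)
go(.5032,.0905,.13,171)
E
```

```text
35.9783902281389
tool shift mm [-448.8   39.9  -99.5] yaw now 171.07 turn 0.07
```

apply_moves:
  commands:
    - [[0, 0, -0.02, 0], [0, 0, -0.03, 0], [-0.01, 0, -0.03, 0], [-0.028, 0.003, -0.02, 0], [-0.038, 0.0035, 0, 0], [-0.039, 0.0035, 0, 0], [-0.039, 0.0035, 0, 0], [-0.039, 0.0035, 0, 0], [-0.039, 0.0035, 0, 0], [-0.039, 0.0035, 0, 0], [-0.039, 0.0035, 0, 0], [-0.039, 0.0035, 0, 0], [-0.039, 0.0035, 0, 0], [-0.032, 0.003, 0, 0], [-0.02, 0.0024, 0, 0], [-0.009, 0, 0, 0], [0, 0, 0, 0], [0, 0, 0, 0], [0, 0, 0, 0]]

```text
clock: 12.8
position: [0.5031, 0.0897, 0.1302]
orientation: [2.04, -2.388, -0.0]
contact_force: [0.1, 0.4, -1.6]
gripper_width: 0.409
grasp_force: 20.0
```

```bash
python3 - <<'E'
from h import *
go(.5032,.0903,.0566,171)
a,d=env.capture('scene')
u,v=proj('scene',(.5032,.09,.08)).astype(int); print(u,v); c=a[v-60:v+60,u-80:u+80]
cv2.imwrite('pics/s2.png',cv2.resize(c[...,::-1],None,fx=5,fy=5,interpolation=cv2.INTER_CUBIC))
E
```

```text
tool shift mm [-0.6 -0.1 73.6] yaw now 171.0 turn 0.00
267 154
```

View pics/s2.png

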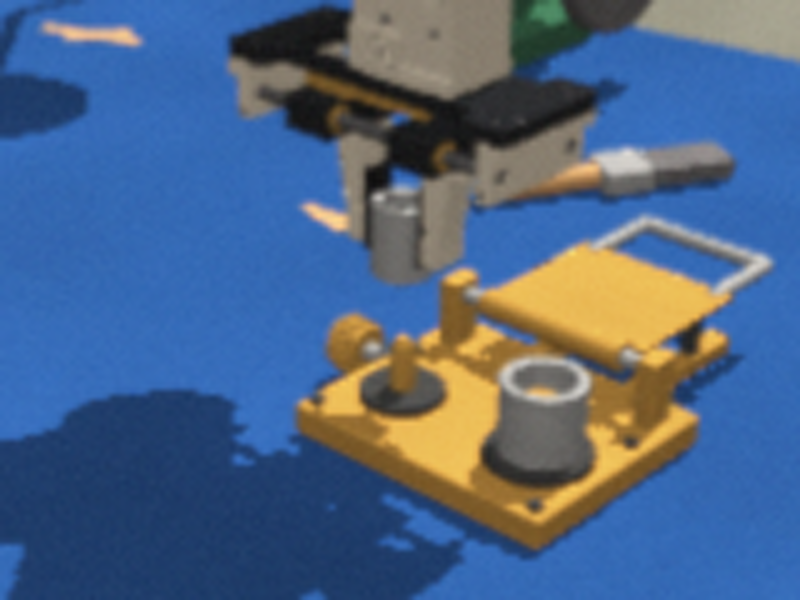

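The wide drum stands home at (543,415). The slim drum, with its bottom centre at about (400,268), is over the slim post at (402,350), so I'll lower it.

apply_moves:
  commands:
    - [[-0.0005, 0, 0.015, 0], [0, 0, 0.015, 0], [0, 0, 0.012, 0], [0, 0, 0.01, 0], [0, 0, 0.008, 0], [0, 0, 0.006, 0], [0, 0, 0, 0]]

```text
clock: 13.55
position: [0.503, 0.0909, 0.0636]
orientation: [2.041, -2.387, -0.0]
contact_force: [-0.5, 0.0, -1.3]
gripper_width: 0.405
grasp_force: 20.0
```

apply_moves:
  commands:
    - [[0, 0, 0.003, 0], [0, 0, 0.003, 0], [0, 0, 0.002, 0], [0, 0, 0.001, 0], [0, 0, 0, 0]]

```text
clock: 14.05
position: [0.5035, 0.0913, 0.0565]
orientation: [-2.042, 2.387, -0.001]
contact_force: [-3.5, 1.1, 12.0]
gripper_width: 0.405
grasp_force: 20.0
```

apply_moves:
  commands:
    - [[0, 0, 0, 0], [0, 0, 0, 0], [0, 0, 0, 0], [0, 0, 0, 0], [0, 0, -0.015, 0], [0, 0, -0.03, 0], [0, 0, -0.03, 0], [0, 0, -0.01, 0], [0, 0, 0, 0]]
  jaw: 0.41

```text
clock: 14.95
position: [0.5043, 0.0917, 0.1418]
orientation: [-2.04, 2.385, -0.001]
contact_force: [-0.5, -0.1, -0.5]
gripper_width: 0.589
grasp_force: 0.0
```

apply_moves:
  commands:
    - [[-0.02, 0, 0, 0], [-0.04, 0, 0, 0], [-0.04, 0, 0, 0], [-0.04, 0, 0, 0], [0, 0, 0, -8.5], [0, 0, 0, -8.5], [0, 0, 0, -8.5], [0, 0, 0, -8.5], [0, 0, 0, -8.5], [0, 0, 0, -8.5], [0, 0, 0, -8.5], [0, 0, 0, -8.5], [0, 0, 0, -8.5], [0, 0, 0, -8.5], [0, 0, 0, -5], [0, 0, 0, 0], [0, 0, 0, 0]]

```text
clock: 16.65
position: [0.5247, 0.2292, 0.1391]
orientation: [3.13, -0.249, -0.002]
contact_force: [-0.0, 0.4, -0.7]
gripper_width: 0.588
grasp_force: 0.0
```

```bash
python3 - <<'E'
from h import *
go(.5868,.3096,.10,261)
C=cloud('top',env.capture('top')[1])
for n,x,y,r in(('wide',.6022,.075,.029),('slim',.5032,.0905,.022)):
    m=(np.hypot(C[...,0]-x,C[...,1]-y)<r)&(C[...,2]>.06)&(C[...,2]<.1); P=C[m]
    if len(P): print(n,len(P),(P.min(0)+P.max(0))[:2]/2,np.ptp(P,axis=0),np.percentile(P[:,2],[50,95]))
# bar fit
th=np.radians(-9); Q=np.array([[np.cos(th),-np.sin(th)],[np.sin(th),np.cos(th)]]); L=(C[...,:2]-[.5635,.1565])@Q
m=(abs(L[...,0])<.035)&(abs(L[...,1]-.155)<.015)&(C[...,2]>.045)&(C[...,2]<.065)
print('bar',m.sum(),np.polyfit(L[m][:,0],L[m][:,1],1))
m=(abs(L[...,1]-.155)<.007)&(abs(L[...,0])<.07)&(C[...,2]>.045)&(C[...,2]<.065); print('x extent',L[m][:,0].min(),L[m][:,0].max())
E
```

```text
tool shift mm [ 48.7 -89.3  39. ] yaw now -99.1 turn -0.10
wide 209 [0.60218814 0.07652854] [0.049734   0.04930209 0.0142011 ] [0.0695089  0.07252734]
slim 134 [0.50228387 0.09020056] [0.03245916 0.03424942 0.0142554 ] [0.06965161 0.07201709]
bar 9 [0.30880562 0.14293425]
x extent 0.028018753993842665 0.05002437983906935
```

Both drums are home, with their tops at 0.0695. Next I'll go above the bar and set the opening to 40 mm.

apply_moves:
  commands:
    - [[0.012, -0.022, 0, 0], [0.02, -0.036, 0, 0], [0.012, -0.024, 0, 0], [0.005, -0.007, 0.01, 0], [0, 0, 0.02, 0], [0, 0, 0, 0], [0, 0, 0, 0]]
  jaw: 0.545

```text
clock: 17.4
position: [0.5869, 0.3091, 0.1098]
orientation: [3.13, -0.246, -0.002]
contact_force: [-0.0, 0.1, 0.3]
gripper_width: 0.456
grasp_force: 0.0
```

```bash
python3 - <<'E'
from h import *
go(.5868,.3094,.052,261)
a,d=env.capture('scene')
u,v=proj('scene',(.586,.309,.07)).astype(int); print(u,v); c=a[v-60:v+60,u-80:u+80]
cv2.imwrite('pics/s3.png',cv2.resize(c[...,::-1],None,fx=5,fy=5,interpolation=cv2.INTER_CUBIC))
E
```

```text
tool shift mm [-0.1 -0.4 57.8] yaw now -98.98 turn 0.02
327 137
```

View pics/s3.png

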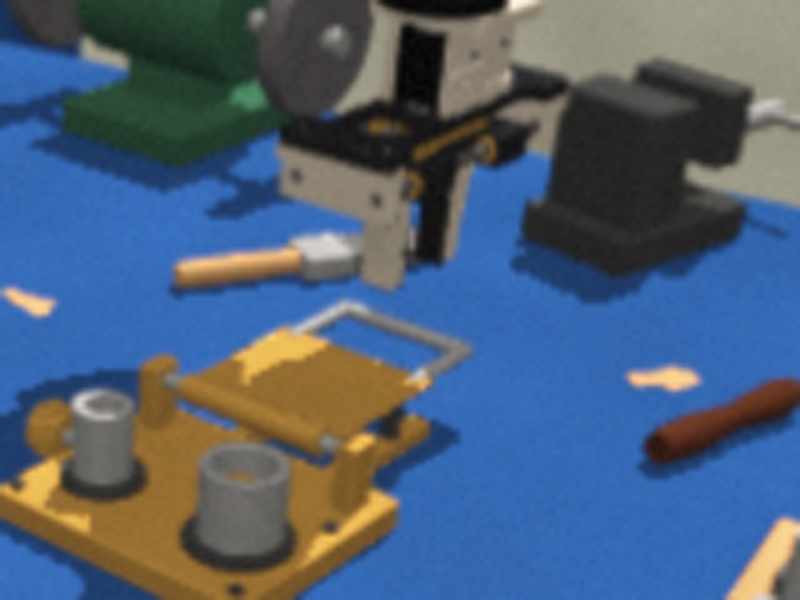

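Both drums stand home at (103,440) and (243,500). The open fingers straddle the bar, which runs from (345,305) to (465,350), so I'll descend.

apply_moves:
  commands:
    - [[0, 0, 0.015, 0], [0, 0, 0.015, 0], [0, 0, 0.015, 0], [0, 0, 0.009, 0], [0, 0, 0.004, 0], [0, 0, 0, 0], [0, 0, 0, 0]]

```text
clock: 18.15
position: [0.5877, 0.31, 0.0527]
orientation: [-3.132, 0.244, -0.001]
contact_force: [0.2, 0.3, 0.4]
gripper_width: 0.453
grasp_force: 0.0
```

apply_moves:
  commands:
    - [[0, 0, 0, 0], [0, 0, 0, 0], [0, 0, 0, 0], [0, 0, 0, 0], [0, 0, 0, 0], [0, 0, 0, 0], [0, 0, 0, 0], [0, 0, 0, 0]]
  jaw: 1
  newtons: 10

```text
clock: 18.95
position: [0.5876, 0.3103, 0.0526]
orientation: [-3.131, 0.244, -0.001]
contact_force: [-0.7, 2.6, 1.1]
gripper_width: 0.114
grasp_force: 10.0
```

The bar is gripped: the opening is 10 mm, and the TCP matches a 155 mm radius from the hinge. Next I'll swing it along the arc, starting with 0 to 45°.

apply_moves:
  commands:
    - [[0, 0.0002, -0.0067, 0], [0, 0.0004, -0.0068, 0], [0, 0.0008, -0.0067, 0], [0, 0.001, -0.0067, 0], [0, 0.0013, -0.0066, 0], [0, 0.0016, -0.0066, 0], [0, 0.002, -0.0065, 0], [0, 0.0021, -0.0064, 0], [0, 0.0025, -0.0063, 0], [0, 0.0027, -0.0062, 0], [0, 0.003, -0.006, 0], [0, 0.0032, -0.006, 0], [0, 0.0036, -0.0058, 0], [0, 0.0037, -0.0056, 0], [0, 0.004, -0.0054, 0], [0, 0.0042, -0.0053, 0], [0, 0.0045, -0.0051, 0], [0, 0.0046, -0.0049, 0], [0, 0, 0, 0], [0, 0, 0, 0]]
  newtons: 15

```text
clock: 20.95
position: [0.5809, 0.2666, 0.1643]
orientation: [-3.128, 0.243, -0.004]
contact_force: [-3.0, 9.2, 6.0]
gripper_width: 0.103
grasp_force: 15.0
```

```bash
cat >> h.py <<'E'
def chk():
    o=env.observe(); d=o['position']-np.array([.5634,.1571,.0522]); y=d[0]*.156+d[1]*.988; x=d[0]*.988-d[1]*.156
    print('jig x %.1f y %.1f z %.1f r %.1f ang %.2f'%(x*1e3,y*1e3,d[2]*1e3,np.hypot(y,d[2])*1e3,np.degrees(np.arctan2(d[2],y))),o['contact_force'].round(1),o['gripper_width']*88,o['clock'])
E
python3 -c "
from h import *
chk()"
```

```text
jig x 0.2 y 110.9 z 112.1 r 157.7 ang 45.31 [-3.   9.2  6. ] 9.043095072479439 20.95
```

```bash
cat >> h.py <<'E'
def plate(n,lo,hi):
    C=cloud(n,env.capture(n)[1]); h=C-np.array([.5634,.1571,.052]); X=h[...,0]*.988-h[...,1]*.156; Y=h[...,0]*.156+h[...,1]*.988; Z=h[...,2]
    r=np.hypot(Y,Z); a=np.degrees(np.arctan2(Z,Y)); m=(abs(X)<.05)&(r>.03)&(r<.1)&(a>lo)&(a<hi); y,z=Y[m],Z[m]
    for _ in range(4):
        c=np.array([y.mean(),z.mean()]); w,V=np.linalg.eigh(np.cov(y,z)); nrm=V[:,0]; k=abs((y-c[0])*nrm[0]+(z-c[1])*nrm[1])<.003
        if k.sum()<50: break
        y,z=y[k],z[k]
    t=V[:,1]*np.sign(V[1,1]); print(n,len(y),'plane angle %.2f'%np.degrees(np.arctan2(t[1],t[0])),'offset from hinge mm',round(float(c@np.array([-t[1],t[0]]))*1e3,1))
    # bar: points outside the fingers
    m=(abs(X)>.02)&(abs(X)<.04)&(r>.145)&(r<.168)&(a>lo)&(a<hi)
    if m.sum(): print(' bar pts',m.sum(),'r %.1f ang %.2f'%(np.median(r[m])*1e3,np.median(a[m])))
E
python3 -c "
from h import *
chk(); plate('scene',25,65); plate('top',25,65); chk()"
```

```text
jig x 0.2 y 110.9 z 112.1 r 157.7 ang 45.31 [-3.   9.2  6. ] 9.043095072479439 20.95
scene 639 plane angle 44.18 offset from hinge mm 3.0
 bar pts 37 r 152.3 ang 46.06
top 994 plane angle 43.62 offset from hinge mm 2.7
 bar pts 16 r 157.9 ang 45.89
jig x 0.2 y 111.0 z 112.0 r 157.7 ang 45.27 [-2.3  8.5  6.7] 8.946941297551778 21.05
```

Guard angle is about 44°. The bar has rolled about 4 mm down the pads and the forces are modest. I'll ease the grip a little and go on to about 80°.

apply_moves:
  commands:
    - [[0, 0.0038, -0.0038, 0], [0, 0.004, -0.0037, 0], [0, 0.0041, -0.0035, 0], [0, 0.0042, -0.0034, 0], [0, 0.0043, -0.0033, 0], [0, 0.0044, -0.0031, 0], [0, 0.0046, -0.0029, 0], [0, 0.0046, -0.0028, 0], [0, 0.0047, -0.0027, 0], [0, 0.0049, -0.0024, 0], [0, 0.0049, -0.0023, 0], [0, 0.0049, -0.0021, 0], [0, 0.0051, -0.002, 0], [0, 0.0051, -0.0017, 0], [0, 0.0052, -0.0016, 0], [0, 0.0052, -0.0014, 0], [0, 0.0053, -0.0012, 0], [0, 0.0053, -0.001, 0], [0, 0, 0, 0], [0, 0, 0, 0]]
  newtons: 10

```text
clock: 23.05
position: [0.5673, 0.1807, 0.2067]
orientation: [3.132, -0.245, -0.0]
contact_force: [4.3, -0.8, 2.7]
gripper_width: 0.112
grasp_force: 10.0
```

```bash
python3 -c "
from h import *
chk(); plate('scene',60,100); plate('top',60,100); chk()"
```

```text
jig x 0.1 y 23.9 z 154.5 r 156.4 ang 81.21 [ 4.3 -0.8  2.7] 9.81351772172022 23.05
scene 681 plane angle 81.46 offset from hinge mm 2.8
 bar pts 45 r 155.6 ang 83.00
top 315 plane angle 80.58 offset from hinge mm 2.8
 bar pts 17 r 158.7 ang 81.52
jig x 0.1 y 24.1 z 154.5 r 156.4 ang 81.15 [ 3.9 -0.2  1.2] 9.531658573913415 23.15
```

apply_moves:
  commands:
    - [[0, 0.004, -0.0006, 0], [0, 0.004, -0.0005, 0], [0, 0.004, -0.0004, 0], [0, 0.0035, -0.0002, 0], [0, 0.003, -0.0001, 0], [0, 0.0025, 0, 0], [0, 0.0015, 0, 0], [0, 0, 0, 0], [0, 0, 0, 0], [0, 0, 0, 0]]

```text
clock: 24.15
position: [0.5636, 0.1592, 0.2085]
orientation: [3.132, -0.245, -0.001]
contact_force: [4.8, -0.5, -0.1]
gripper_width: 0.107
grasp_force: 10.0
```

```bash
python3 -c "
from h import *
chk(); plate('scene',70,110); plate('top',70,110); chk()"
```

```text
jig x -0.2 y 2.1 z 156.3 r 156.3 ang 89.22 [ 4.8 -0.5 -0.1] 9.4321414878387 24.15
scene 628 plane angle 89.26 offset from hinge mm 2.9
 bar pts 44 r 157.0 ang 91.01
top 262 plane angle 90.47 offset from hinge mm 0.7
 bar pts 17 r 158.7 ang 89.67
jig x -0.2 y 2.1 z 156.2 r 156.3 ang 89.24 [ 4.2 -0.3 -1.1] 9.328198526553201 24.25
```

apply_moves:
  commands:
    - [[0, 0.0008, 0, 0], [0, 0.0006, 0, 0], [0, 0.0005, 0, 0], [0, 0, 0, 0], [0, 0, 0, 0], [0, 0, 0, 0], [0, 0, 0, 0], [0, 0, 0, 0]]
  newtons: 20

```text
clock: 25.05
position: [0.5633, 0.1573, 0.2085]
orientation: [3.132, -0.245, -0.0]
contact_force: [4.3, 1.0, -3.3]
gripper_width: 0.102
grasp_force: 20.0
```

```bash
python3 -c "
from h import *
chk(); plate('scene',70,110); chk()
a,d=env.capture('scene'); u,v=proj('scene',(.56,.13,.14)).astype(int)
cv2.imwrite('pics/s4.png',cv2.resize(a[v-75:v+75,u-100:u+100,::-1],None,fx=4,fy=4,interpolation=cv2.INTER_CUBIC))"
```

```text
jig x -0.2 y 0.1 z 156.3 r 156.3 ang 89.95 [ 4.3  1.  -3.3] 8.98346672522458 25.05
scene 650 plane angle 90.02 offset from hinge mm 2.9
 bar pts 44 r 157.1 ang 91.83
jig x -0.2 y 0.1 z 156.3 r 156.3 ang 89.95 [ 3.6 -0.  -2.9] 9.198501413233329 25.1
```

View pics/s4.png

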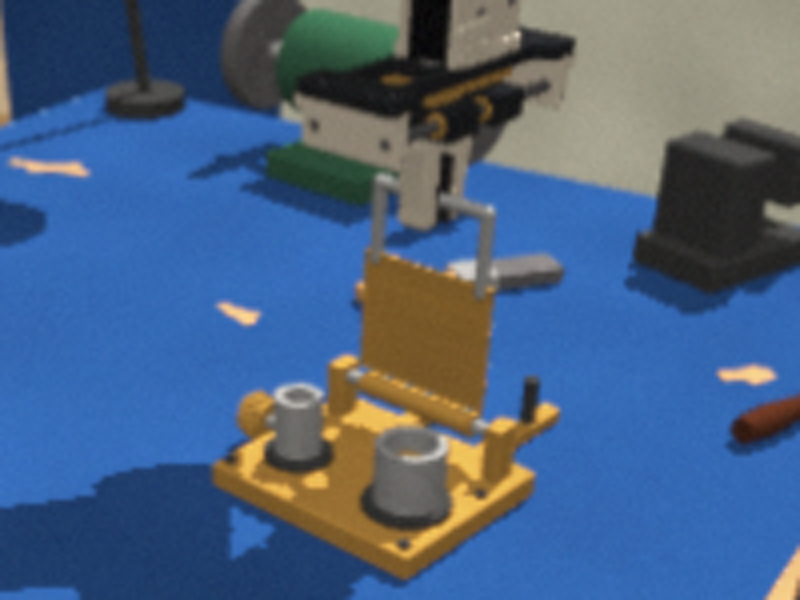

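The guard stands upright, with the plate from (365,255) to (490,400), and the fingers grip the bar at (425,190). Both drums are home at (298,420) and (410,470). I'm handing in now.

```bash
python3 -c "
from h import *
print(env.close_job())"
```

```text
the job is handed in; nothing more can be done
None
```

Both drums are home on their matching spindles, and the arm is gripping the guard's bar and holding it at about 90°, upright at its balance point. I handed the job in at about 25 s.

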